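# Hang the meat mallet in its sprung ring holder

## Task

Lift the meat mallet out of the drip pot and put it away in the ring holder, handle first down through the ring. Its square neck will stop on the ring's square-holed collar unless the corners agree: press it down only lightly (10 N or so is plenty, never over 35 N) and turn it by feel until the neck drops in, stop turning, lower it until the head sits flush on the ring, and let go. Do not drop or force it, and leave the things round about where they are.

Things in the scene. Friction and masses are not known exactly. Their poses are not given: they have to be found in the camera images.
- mallet: Meat mallet, the only thing to handle, 0.3 to 0.5 kg, upright, handle down; origin at the handle's lower end, z up towards the head. From the origin up: round black handle 20 mm across, 100 mm long, tapered end; square neck 24 x 24 mm, 14 mm long, sides parallel to its x and y; head. Starts hanging in the drip pot, head's underside on the pot's rim.
- mallet_head (a point): Centre of the mallet's head: plain aluminium block 66 (its x) x 46 (its y) x 44 mm high, small studs on the two x end faces. Grip the two flat y faces, 46 mm apart, at the height of this point or a little above. Axes as the mallet's.
- head_underside (a point): Point on the mallet's axis in the plane of the head's underside, 22 mm below mallet_head, 14 mm above the neck's lower face. This plane rests on the ring's top when the mallet is fully home.
- handle_end (a point): Lower end of the mallet's handle, on its axis, 114 mm below head_underside.
- pot_rim (a point): Centre of the mouth of the drip pot: fixed upright steel tube with a foot, 46 mm outside, 38 mm bore, 124 mm high.
- ring: Moving ring of the ring holder, a fixed steel stand. Origin on the hole's axis, 44 mm below ring_top. The stand's post lies 78 mm from the axis along +x; nothing of the stand is above the ring's top. The ring rides on a spring: gives way downward from about 4 N, 1.5 N more per mm, 15 mm travel, and springs back when let off.
- ring_top (a point): Centre of the hole in the ring's top face, 150 mm above the table, z up. The ring is 46 mm across; its top 14 mm is an eight-sided steel collar with a square through hole 27 x 27 mm (round and wider below). The collar is stiff to turn (0.5 N m); its hole stands at a different, unmeasured angle each time, not given by this or the ring's axes.
- ring_hole (a point): Point on the hole's axis 14 mm below ring_top. The square neck fits to about 7 degrees; some angle within 45 degrees either way always fits. At a wrong angle the neck stands on the collar, the head's underside 14 mm above ring_top; when it comes right under a light press the ring springs up and the push fades. Turning on then works against the stiff collar.
- deli_cup_mid (a point): Bystander: white deli cup 74 mm across, 68 mm high, loose; point at its centre. Leave alone.
- label_roll_mid (a point): Bystander: white roll of labels 64 mm across, 30 mm high, lying flat, loose; point at its centre. Leave alone.
- spice_jar_mid (a point): Bystander: spice jar 44 mm across, 105 mm high, standing, loose; point at its centre. Leave alone.
Things that resemble listed ones, but are neither listed nor needed, are in the scene too. Leave any blue or purple look-alike of the mallet alone.

How it is judged:
By the outcome, as a careful person would: the job done as asked, in the order asked, and still so for the second after the job is handed in, with the robot touching nothing.
It also fails if it takes over 64 s, if anything falls off the work surface, if the arm or the gripper's body presses on something with over 40 N, if the wrist force passes 120 N, or if a joint passes its speed limit or range.

## Robot

A 6-joint arm with a two-finger parallel gripper is mounted at the origin on a cart in front of the work surface, level with it; the furniture and walls round the work are solid. World frame = base frame: x ahead of the robot, y to its left, z up, the work surface at z = 0. Lengths are in mm, angles in rad, forces in N, time in s.
With the tool pointing down it reaches from about 350 to 975 mm from the base axis. Payload 7.1 kg.
Tool frame: the origin (TCP) lies at the very end of the fingers, on their centre line; the grasp point (between the pads) lies 19 mm behind it (ctrl.pinch_z is the distance from the TCP to the grasp point, in mm); z points along the fingers, y is the direction in which the jaws open and shut (so a half turn about z gives the same grasp; the last joint's range is limited). The gripper opens to 88 mm and grips with 3 to 60 N. Pads are 20 mm wide; open, the fingers measure 115 mm over their backs; the gripper's body (75 mm by 178 mm) begins 61 mm behind the grasp point.
Start: joints at [-1.137, 0.423, 1.63, -0, 1.089, -0.019], TCP at [273.442, -561.991, 222.675] pointing down, gripper open.
Joint ranges: [-3, 3], [-0.9, 2.11], [0.09, 2.58], [-1.31, 4.45], [0.11, 2.69], [-2.54, 2.54]. Speed limits (rad/s): [2.39, 2.39, 3.01, 3.14, 3.14, 3.14].

## Interface

Orientations are given as a rotation vector (axis times angle).
In Python, from workcell import ctrl gives the robot as it stands.
- The arm moves only by the shell command python3 -m inch 'ROWS' [OPENING]. ROWS is JSON, a list of rows, each an object with "xyz": the shift along the tool's x, y, z in cm, a list of three; "spin": the turn about the tool's z in degrees. A call has 1 to 20 rows; each row is the pose to reach, as a shift and turn from the pose measured when the call began, along the tool's axes at that moment; what a row does not reach only later rows make up. A row lasts 1/10 s, in which the tool goes at most 50 mm and 8.59 degrees, less where a joint would pass 70% of its speed; a pose out of reach is approached as far as the arm can. A call with a gripper value outside its range is refused whole. OPENING is the closure, from 0 (fully open) to 1 (shut), set as the call begins (- or left out, the last holds). The fingers move at their own pace and stop on an object; the grip force is fixed at half the most. Time passes only in rows, so rows that repeat a pose let the fingers close. It gives the time, the measured TCP pose, the force and the opening at its end, in the units of the state.
- ctrl.get_obs(): the state, without advancing time (a new reading comes with each control period).
- ctrl.get_image(name): name is "side" or "top"; returns the picture (400x640x3 uint8, red, green, blue); there is no depth.
- ctrl.camera_info(name): a dict with "camera_matrix" (3x3 intrinsics, pixels), "R" (3x3) and "t" (3): a world point X has camera coordinates R X + t. Camera axes: x right, y down, z forward; pixel columns grow to the right and rows downward; lengths in mm; the calibration is good to about 2 mm. A picture is of the moment at which its call begins. camera_info takes no time and is no camera call.
- ctrl.close_job(): hands the job in, once; it reports no verdict.
The state is a dict: "t": time; "qpos": joint angles; "qvel": joint speeds; "joint_torque": joint torques, N m; "ee_pos": TCP position; "orientation": TCP orientation; "ft_force": force on the tool from outside, world axes, zero at the start; "moment": the same for the moment, N m; "width": finger opening in mm.
Only numpy, scipy, OpenCV 4.12 (cv2) and the standard library are available. Lean on these libraries where they do the work, as an engineer would, in place of code of your own. Each camera call takes 0.05 s, during which the arm holds its last target. There are 200 camera calls.

## Working session

There is one attempt and no reset: what is moved stays moved. The work goes in short steps, Python scripts to look and compute and a shell command to move; the robot and the scene stay as the last step left them, time stands still between calls to the robot, and variables do not carry over. Pictures are saved under pics/ and viewed, about 8 in all and at most 12, crops included, and the job is handed in when it is done.

```bash
mkdir -p pics; ls; cat > h.py <<'E'
import numpy as np, cv2
from workcell import ctrl
def snap(n,f):
    im=ctrl.get_image(n)[:,:,::-1].copy(); cv2.imwrite('pics/'+f,im); return im
def proj(n,X):
    c=ctrl.camera_info(n);p=np.array(c['R'])@np.array(X,float)+np.array(c['t']).ravel();q=np.array(c['camera_matrix'])@p;return q[:2]/q[2]
def ray(n,uv):
    c=ctrl.camera_info(n);R=np.array(c['R']);t=np.array(c['t']).ravel()
    d=R.T@np.linalg.inv(np.array(c['camera_matrix']))@np.array([uv[0],uv[1],1.]);return -R.T@t,d/np.linalg.norm(d)
def atz(n,uv,z):
    o,d=ray(n,uv);return o+d*(z-o[2])/d[2]
E
python3 - <<'E'
from h import *
a=snap('top','top0.png');b=snap('side','side0.png')
cv2.imwrite('pics/both0.png',cv2.resize(np.vstack([a,b]),(480,600)))
for n in('top','side'):
    print(n,ray(n,(320,200)),ctrl.camera_info(n)['camera_matrix'])
o=ctrl.get_obs();print(o)
E
```

```text
pics
top (array([ 243.52583699, -151.96102831, 1230.9781658 ]), array([ 0.29732386,  0.0654817 , -0.95252857])) [[495.53035941   0.         319.58369444]
 [  0.         495.53035941 197.48864419]
 [  0.           0.           1.        ]]
side (array([248.41294536, 807.5235983 , 738.53425309]), array([ 0.30443795, -0.7824217 , -0.54326219])) [[443.60771721   0.         314.8639346 ]
 [  0.         443.60771721 205.81747826]
 [  0.           0.           1.        ]]
{'t': 0.1, 'qpos': array([-1.13699892e+00,  4.23735932e-01,  1.63058621e+00, -1.14289766e-05,
        1.08861102e+00, -1.89832456e-02]), 'qvel': array([ 0.00028158, -0.00271485, -0.00214582, -0.00089401,  0.00131989,
        0.00025308]), 'joint_torque': array([-2.64710936e-03, -5.45618570e+01, -2.74324179e+01,  6.44029467e-02,
        1.87463744e-02, -3.81529048e-05]), 'ee_pos': array([ 273.24063434, -561.56132496,  222.00797493]), 'orientation': array([-3.06015037e+00, -7.04880508e-01,  4.48979387e-04]), 'ft_force': array([ 0.23665294,  0.25396103, -0.73396119]), 'moment': array([-0.01728175,  0.01385368, -0.04395848]), 'width': 87.64969614803206}
```

View pics/top0.png

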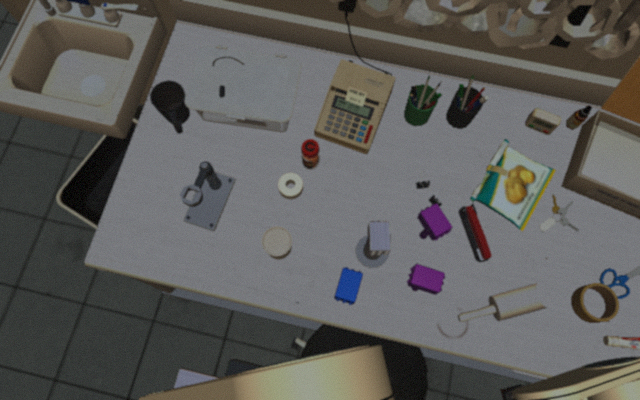

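View pics/side0.png

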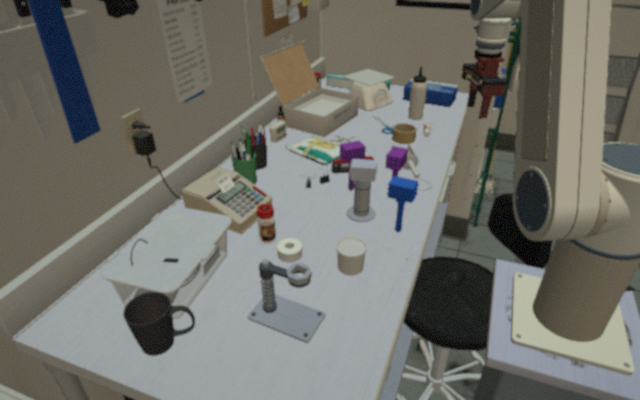

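The top view shows the grey mallet in the pot at about (378,238) and the ring at about (192,196). The blue and purple look-alikes stand at (348,286), (435,222) and (427,278), the cup at (277,242), the roll at (290,185) and the jar at (310,152). The side view has the mallet head at (363,172) and the ring at (300,273).

```bash
python3 - <<'E'
from h import *
a=cv2.imread('pics/top0.png');b=cv2.imread('pics/side0.png')
def crop(im,x,y,w=50,h=37):
    return cv2.resize(im[y-h:y+h,x-w:x+w],(400,296),interpolation=cv2.INTER_CUBIC)
c=np.vstack([np.hstack([crop(a,380,240),crop(a,200,196)]),np.hstack([crop(b,363,187),crop(b,290,285)])])
c=cv2.convertScaleAbs(c,alpha=1.5)
cv2.imwrite('pics/crop0.png',c)
E
```

```text
(no output)
```

View pics/crop0.png

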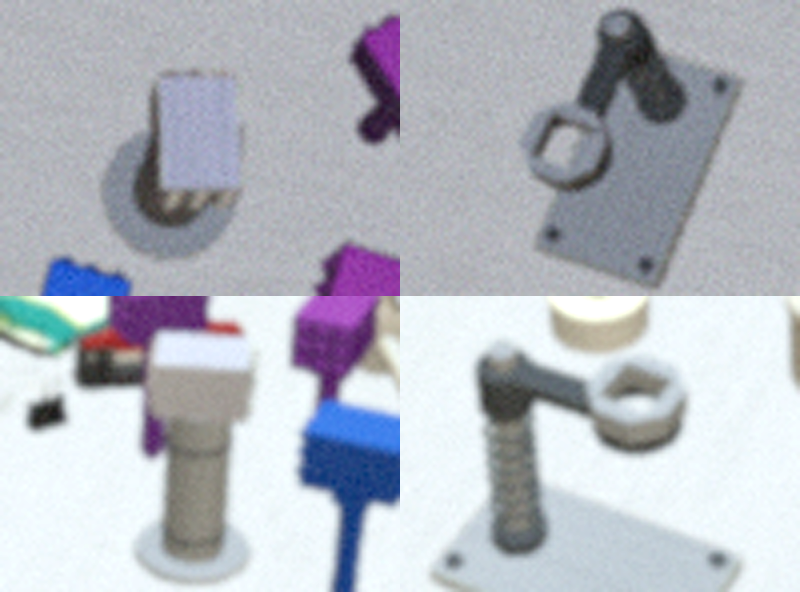

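The enlarged crops show the mallet's head top with corners at about (370.8,221.8), (389.5,221.8), (390,250.5) and (369.5,249.5) in the top view. The collar centre is about (191.5,194.8) in the top view and (299.3,271) in the side view. The square hole's corners are at about (187,190), (196.8,192.3), (193,200.3) and (185,197).

```bash
python3 - <<'E'
from h import *
np.set_printoptions(precision=1,suppress=True)
P=np.array([atz('top',p,168) for p in[(370.75,221.75),(389.5,221.75),(390,250.5),(369.5,249.5)]])[:,:2]
print(P,P.mean(0),[np.linalg.norm(P[i]-P[(i+1)%4]) for i in range(4)])
l=((P[0]+P[1])-(P[2]+P[3]))/2;print('long axis deg',np.degrees(np.arctan2(l[1],l[0])))
s=((P[1]+P[2])-(P[0]+P[3]))/2;print('short axis deg',np.degrees(np.arctan2(s[1],s[0])))
# side: head top face corners crop origin (313,150)
S=np.array([(150,370),(162,331),(248,340),(252,380)])-[0,296]; S=S/4+[313,150]
Q=np.array([atz('side',p,168) for p in S])[:,:2];print('side',Q,Q.mean(0))
print('ring top',atz('top',(191.5,194.75),150),'side',atz('side',(299.25,271),150))
H=np.array([atz('top',p,150) for p in[(187,189.5),(196.75,192.3),(193,200.3),(185,197)]])[:,:2]
for i in range(4):
    d=H[(i+1)%4]-H[i];print('hole',np.linalg.norm(d),np.degrees(np.arctan2(d[1],d[0]))%90)
# post top
for p in[(619,25)]: print('post',atz('top',(150+(p[0]-400)/4,159+p[1]/4),150))
for n,p,z in[('cup',(277,240),68),('roll',(290,184),30),('jar',(310,147),105),('blue',(348,284),140)]:print(n,atz('top',p,z))
from scipy.spatial.transform import Rotation as R
print(R.from_rotvec(ctrl.get_obs()['orientation']).as_matrix())
E
```

```text
[[ 551.8 -200.2]
 [ 561.4 -240.7]
 [ 497.8 -253.9]
 [ 489.7 -209.9]] [ 525.2 -226.2] [np.float64(41.66909871170529), np.float64(64.92708354737852), np.float64(44.71087920856012), np.float64(62.85787077199338)]
long axis deg 10.303608079360064
short axis deg -78.21504886849657
side [[ 547.9 -186.3]
 [ 557.2 -242. ]
 [ 498.3 -250. ]
 [ 481.2 -196.8]] [ 521.1 -218.8]
ring top [525.5 212.4 150. ] side [523.9 213.5 150. ]
hole 23.94171662844518 86.7602215309592
hole 20.57822125693629 83.04959706442824
hole 20.53643444913792 80.52717387950914
hole 18.43650606100282 3.5976539325359167
post [602.2 204.5 150. ]
cup [484.7   5.4  68. ]
roll [642.7  15.5  30. ]
jar [723.2 -19.1 105. ]
blue [ 410.  -180.8  140. ]
[[ 0.9  0.4 -0. ]
 [ 0.4 -0.9  0. ]
 [ 0.  -0.  -1. ]]
```

```bash
cat >> h.py <<'E'
from scipy.spatial.transform import Rotation as Rot
np.set_printoptions(precision=2,suppress=True)
def go(xyz,yaw):
    o=ctrl.get_obs();M=Rot.from_rotvec(o['orientation']).as_matrix()
    y0=np.degrees(np.arctan2(M[1,0],M[0,0]))
    print('t %.2f'%o['t'],o['ee_pos'],'yaw %.2f tiltz'%y0,M[:,2],'F',o['ft_force'],'M',o['moment'],'w %.1f'%o['width'],'q',o['qpos'])
    print('shift cm',M.T@(np.array(xyz)-o['ee_pos'])/10,'spin',-(yaw-y0))
E
python3 -c "
from h import *
go((524,-224,240),190.5)"
```

```text
t 0.10 [ 273.24 -561.56  222.01] yaw 25.94 tiltz [-0.  0. -1.] F [ 0.24  0.25 -0.73] M [-0.02  0.01 -0.04] w 87.6 q [-1.14  0.42  1.63 -0.    1.09 -0.02]
shift cm [ 37.32 -19.39  -1.77] spin -164.55727609783395
```

```bash
python3 -m inch '[{"xyz":[0,0,-3],"spin":-8.2},{"xyz":[2,-1,-4],"spin":-16.4},{"xyz":[4,-2,-4],"spin":-24.6},{"xyz":[7,-4,-4],"spin":-32.8},{"xyz":[10,-5.5,-4],"spin":-41},{"xyz":[13,-7,-4],"spin":-49.2},{"xyz":[16,-8.5,-4],"spin":-57.4},{"xyz":[19,-10,-4],"spin":-65.6},{"xyz":[22,-11.5,-4],"spin":-73.8},{"xyz":[25,-13,-4],"spin":-82},{"xyz":[28,-14.5,-4],"spin":-90.2},{"xyz":[31,-16,-4],"spin":-98.4},{"xyz":[33,-17.2,-4],"spin":-106.6},{"xyz":[35,-18.2,-3.5],"spin":-114.8},{"xyz":[36,-19,-3],"spin":-123},{"xyz":[37,-19.4,-2.5],"spin":-131.2},{"xyz":[37.3,-19.4,-2],"spin":-139.4},{"xyz":[37.3,-19.4,-1.8],"spin":-147.6},{"xyz":[37.3,-19.4,-1.8],"spin":-155.8},{"xyz":[37.3,-19.4,-1.8],"spin":-164.5}]' 0
python3 - <<'E'
from h import *
go((524,-224,240),190.5)
a=snap('top','top1.png');b=snap('side','side1.png')
def crop(im,x,y,w=75,h=56):
    return cv2.resize(im[y-h:y+h,x-w:x+w],(600,448),interpolation=cv2.INTER_CUBIC)
c=cv2.resize(np.hstack([crop(a,380,240),crop(b,363,160)]),(800,299))
cv2.imwrite('pics/crop1.png',cv2.convertScaleAbs(c,alpha=1.4))
E
```

```text
t: 2.1
ee_pos: [523.5, -223.7, 239.7]
orientation: [0.293, -3.126, -0.003]
ft_force: [-0.4, -0.1, 0.9]
width: 88.1
t 2.10 [ 523.49 -223.69  239.69] yaw -169.31 tiltz [-0.  0. -1.] F [-0.42 -0.05  0.86] M [ 0.09 -0.11 -0.03] w 88.1 q [-0.43  0.32  1.74  0.    1.08 -2.18]
shift cm [-0.04 -0.04 -0.03] spin -359.807978774785
```

View pics/crop1.png

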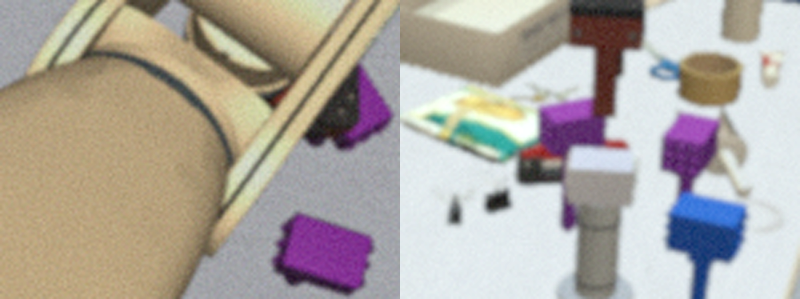

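The side crop shows the open gripper centred over the mallet head, at crop (605,110) against (601,170). The arm hides the mallet in the top view. I'm going down to grasp height.

```bash
python3 -m inch '[{"xyz":[0,0,3],"spin":0},{"xyz":[0,0,6],"spin":0},{"xyz":[0,0,9],"spin":0},{"xyz":[0,0,10.5],"spin":0},{"xyz":[0,0,10.9],"spin":0},{"xyz":[0,0,10.9],"spin":0}]' 0
python3 -m inch '[{"xyz":[0,0,0],"spin":0},{"xyz":[0,0,0],"spin":0},{"xyz":[0,0,0],"spin":0},{"xyz":[0,0,0],"spin":0},{"xyz":[0,0,0],"spin":0},{"xyz":[0,0,0],"spin":0},{"xyz":[0,0,0],"spin":0},{"xyz":[0,0,0],"spin":0},{"xyz":[0,0,0],"spin":0},{"xyz":[0,0,0],"spin":0}]' 1
python3 -c "
from h import *
go((524,-224,240),-169.5)"
```

```text
t: 2.8
ee_pos: [523.5, -223.7, 130.9]
orientation: [0.283, -3.127, -0.003]
ft_force: [0.6, -0.7, 0.5]
width: 87.7
t: 3.8
ee_pos: [523.8, -224.2, 131.3]
orientation: [0.283, -3.128, -0.002]
ft_force: [-1.1, -4.7, 5.5]
width: 46.1
t 3.80 [ 523.85 -224.15  131.31] yaw -169.66 tiltz [-0.  0. -1.] F [-1.1  -4.65  5.47] M [-0.7   0.04  0.01] w 46.1 q [-0.43  0.47  1.82  0.    0.86 -2.18]
shift cm [ -0.01   0.02 -10.87] spin -0.15589347638186268
```

Gripped at a width of 46.1 mm, which matches the head. I'll lift it gently, then carry it.

```bash
python3 -m inch '[{"xyz":[0,0,-0.3],"spin":0},{"xyz":[0,0,-1],"spin":0},{"xyz":[0,0,-2.5],"spin":0},{"xyz":[0,0,-4.5],"spin":0},{"xyz":[0,0,-7],"spin":0},{"xyz":[0,0,-9.5],"spin":0},{"xyz":[0,0,-12],"spin":0},{"xyz":[0,0,-14.5],"spin":0},{"xyz":[0,0,-16],"spin":0},{"xyz":[0,0,-16.5],"spin":0},{"xyz":[0,0,-16.5],"spin":0}]' 1
python3 -c "
from h import *
go((525,213,296),-169.5)"
```

```text
t: 4.9
ee_pos: [523.9, -223.9, 297.2]
orientation: [0.284, -3.129, -0.002]
ft_force: [0.1, -0.5, -3.3]
width: 46.0
t 4.90 [ 523.86 -223.88  297.18] yaw -169.64 tiltz [-0.  0. -1.] F [ 0.14 -0.45 -3.32] M [ 0.09 -0.14  0.03] w 46.0 q [-0.43  0.26  1.68  0.    1.2  -2.18]
shift cm [-7.97 42.96  0.16] spin -0.14332202004459305
```

```bash
python3 -m inch '[{"xyz":[-0.2,1,0],"spin":0},{"xyz":[-0.6,3.5,0],"spin":0},{"xyz":[-1.3,7,0],"spin":0},{"xyz":[-2,11,0],"spin":0},{"xyz":[-2.8,15,0],"spin":0},{"xyz":[-3.5,19,0],"spin":0},{"xyz":[-4.3,23,0],"spin":0},{"xyz":[-5,27,0],"spin":0},{"xyz":[-5.8,31,0],"spin":0},{"xyz":[-6.5,35,0],"spin":0},{"xyz":[-7.2,39,0],"spin":0},{"xyz":[-7.7,41.5,0],"spin":0},{"xyz":[-7.9,42.7,0],"spin":0},{"xyz":[-8,43,0],"spin":0},{"xyz":[-8,43,0],"spin":0},{"xyz":[-8,43,0],"spin":0}]' 1
python3 - <<'E'
from h import *
go((525,213,296),-169.5)
a=snap('top','top2.png');b=snap('side','side2.png')
def crop(im,x,y,w=60,h=60):
    return cv2.resize(im[y-h:y+h,x-w:x+w],(400,400),interpolation=cv2.INTER_CUBIC)
c=np.hstack([crop(a,200,190),crop(b,300,245)])
cv2.imwrite('pics/crop2.png',cv2.convertScaleAbs(c,alpha=1.4))
E
```

```text
t: 6.5
ee_pos: [525.1, 212.4, 297.3]
orientation: [0.282, -3.128, -0.001]
ft_force: [-0.4, 0.6, -3.3]
width: 46.3
t 6.50 [525.13 212.37 297.35] yaw -169.70 tiltz [-0.  0. -1.] F [-0.37  0.57 -3.32] M [ 0.05 -0.08  0.02] w 46.3 q [ 0.36  0.26  1.69  0.    1.2  -1.39]
shift cm [0.   0.06 0.13] spin -0.2034342626903083
```

View pics/crop2.png

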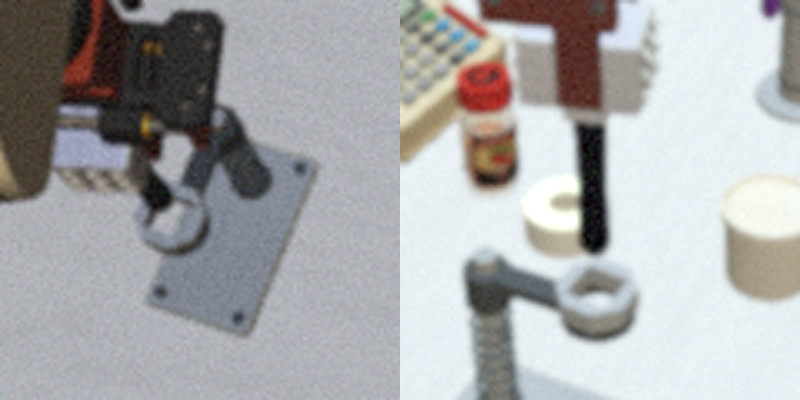

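The top crop shows the black handle end at about crop (150,195) beside the collar at about (172,222). In the side crop the handle runs from (590,125) to (594,243), with the collar centre at about (598,292). I'll enlarge both for finer alignment.

```bash
python3 - <<'E'
from h import *
ims=[ctrl.get_image('top')[:,:,::-1].astype(float) for _ in range(4)];a=np.mean(ims,0)
ims=[ctrl.get_image('side')[:,:,::-1].astype(float) for _ in range(4)];b=np.mean(ims,0)
np.save('a3.npy',a);np.save('b3.npy',b)
def crop(im,x,y,w=20,h=20):
    return cv2.resize(np.clip(im[y-h:y+h,x-w:x+w]*1.4,0,255).astype(np.uint8),(400,400*h//w),interpolation=cv2.INTER_CUBIC)
c=np.hstack([crop(a,192,193,20,28),crop(b,300,262,20,28)])
cv2.imwrite('pics/crop3.png',c)
g=b.mean(2)
for v in range(224,258,4):
    r=g[v,285:312]; w=np.clip(60-r,0,None); print(v,285+(w*np.arange(27)).sum()/w.sum(),r.min(),w.sum()/(60-r.min()))
E
```

```text
224 296.27041129527316 14.75 6.0
228 296.5653118212845 10.083333333333334 5.380634390651086
232 296.68926725448466 11.083333333333334 5.6030664395229985
236 296.7375083277815 7.333333333333333 4.75
240 297.0849577050386 6.833333333333333 4.261755485893418
244 297.0464108910891 12.333333333333334 5.650349650349652
248 297.45966709346993 8.0 5.006410256410257
252 297.5441729323308 8.416666666666666 5.15670436187399
256 297.50566141949736 12.25 6.319371727748691
```

View pics/crop3.png

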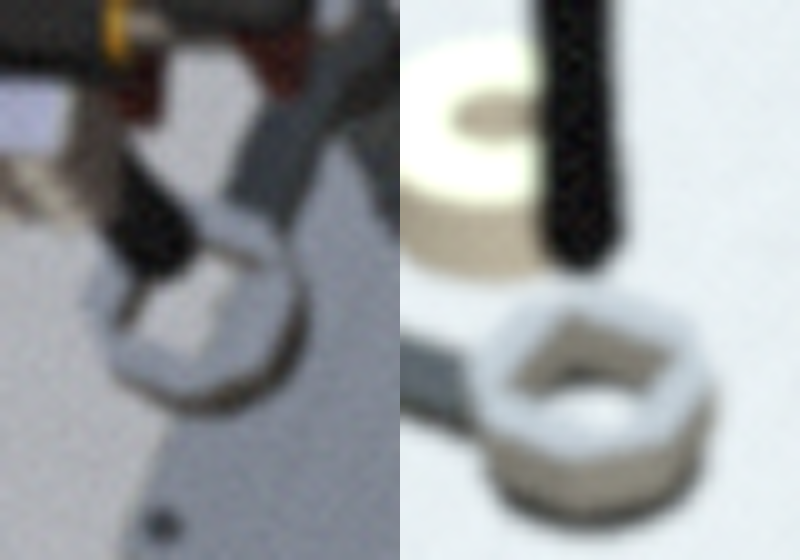

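```bash
python3 - <<'E'
from h import *
# ring
rt=atz('top',(191.2,194.4),150);rs=atz('side',(298.75,270.6),150);print('ring',rt,rs)
# hole corners
T=[(120,328),(265,268),(205,357)];S=[(572,315),(675,352),(512,388)]
Tw=[atz('top',(172+x/10-.45,165+y/10-.45),150)[:2] for x,y in T];Sw=[atz('side',(280+(x-400)/10-.45,234+y/10-.45),150)[:2] for x,y in S]
d=lambda p,q:(np.linalg.norm(q-p),np.degrees(np.arctan2(*(q-p)[::-1])))
print('top diag L-R',d(Tw[0],Tw[1]),'L-B',d(Tw[0],Tw[2]),'B-R',d(Tw[2],Tw[1]))
print('side back-right',d(Sw[0],Sw[1]),'back-left',d(Sw[0],Sw[2]),'diag LR',d(Sw[2],Sw[1]))
print('proj handle at tcp xy: top end',proj('top',(525.1,212.4,176)),'top upper',proj('top',(525.1,212.4,220)))
for z in(180,200,220,260):print('side',z,proj('side',(525.1,212.4,z)))
for n in('top','side'):
  for e in((10,0,0),(0,10,0)):print(n,e,proj(n,np.array((525.1,212.4,180))+e)-proj(n,(525.1,212.4,180)))
a=np.load('a3.npy').mean(2)
for v in range(180,196):print(v,a[v,178:198].astype(int))
E
```

```text
ring [526.18 213.31 150.  ] [525.32 212.83 150.  ]
top diag L-R (np.float64(35.247052645793154), np.float64(-52.39997854399399)) L-B (np.float64(21.19009090564908), np.float64(-95.94906114289533)) B-R (np.float64(24.672023288706658), np.float64(-16.119296322902184))
side back-right (np.float64(23.56686773579604), np.float64(173.2154019616965)) back-left (np.float64(24.001231821741502), np.float64(84.35235892654816)) diag LR (np.float64(33.30179251982759), np.float64(-140.68245699946652))
proj handle at tcp xy: top end [188.63 191.29] top upper [183.58 184.75]
side 180 [298.47 258.79]
side 200 [298.14 250.74]
side 220 [297.81 242.47]
side 260 [297.11 225.26]
top (10, 0, 0) [ 1.37 -4.11]
top (0, 10, 0) [-4.27 -0.97]
side (10, 0, 0) [-4.74 -1.21]
side (0, 10, 0) [-2.08  3.2 ]
180 [ 64  46  39  43  41  38  35  59  98 124 125 130 127 126 126 128 118  87
  53  41]
181 [ 56  46  47  46  40  39  25  37  71 108 124 127 128 129 126 125 110  75
  48  40]
182 [ 62  53  48  44  40  36  23  18  42  77 107 124 129 128 127 122 100  67
  44  40]
183 [ 76  62  53  45  43  37  25  16  22  44  78 107 12
[... 375 characters left out ...]
 96]
188 [116 116 114  94  54  24  16  15  14  15  16  14  19  44  77  93  97  99
 101 102]
189 [123 124 126 112  81  41  21  14  17  17  15   8  17  37  62  76  80  89
  94  97]
190 [126 126 128 121  96  63  31  13  10  13  17  14  24  54  86  87  78  76
  74  82]
191 [128 128 126 116 104  80  53  27  14  14  14  23  48  87 111 116 101  87
  73  73]
192 [129 126 121 109 104  93  72  41  24  32  35  56  81 111 126 129 119 102
  89  87]
193 [127 123 116 104 103 100  82  51  47  67  82 101 113 125 126 126 117 105
  96  97]
194 [127 122 110 103 104  95  72  51  65 100 119 124 128 125 127 118 108 100
  97 101]
195 [127 119 106 102  99  86  61  58  87 118 130 129 126 128 122 108 101  98
  99  98]
```

Findings from the crops:

| Item | Value |
|---|---|
| Collar centre | about (525.7, 213.1) |
| Handle axis | about 1 mm off the collar centre (+x, −y) |
| Hole angle | about −6° modulo 90° |
| Mallet yaw | 10.3° |

I'll shift about 1 mm, spin +16° and lower the handle into the ring.

```bash
python3 -m inch '[{"xyz":[0.04,0.07,0],"spin":5},{"xyz":[0.08,0.14,0],"spin":10},{"xyz":[0.08,0.14,0],"spin":16},{"xyz":[0.08,0.14,0.5],"spin":16},{"xyz":[0.08,0.14,1.5],"spin":16},{"xyz":[0.08,0.14,2.5],"spin":16},{"xyz":[0.08,0.14,3.3],"spin":16},{"xyz":[0.08,0.14,4],"spin":16},{"xyz":[0.08,0.14,4.4],"spin":16},{"xyz":[0.08,0.14,4.4],"spin":16}]' 1
python3 -c "
from h import *
go((525,213,176),173.9)"
```

```text
t: 8.0
ee_pos: [524.0, 214.5, 252.9]
orientation: [-0.155, -3.137, -0.001]
ft_force: [-0.7, 0.0, -3.9]
width: 46.3
t 8.00 [523.96 214.49 252.91] yaw 174.36 tiltz [-0.  0. -1.] F [-0.73  0.02 -3.94] M [ 0.08 -0.11  0.06] w 46.3 q [ 0.37  0.3   1.73  0.    1.11 -1.11]
shift cm [-0.13 -0.14  7.69] spin 0.45584816498944747
```

```bash
python3 -m inch '[{"xyz":[0,0,1],"spin":0},{"xyz":[0,0,2.5],"spin":0},{"xyz":[0,0,4],"spin":0},{"xyz":[0,0,5.5],"spin":0},{"xyz":[0,0,6.7],"spin":0},{"xyz":[0,0,7.4],"spin":0},{"xyz":[0,0,7.5],"spin":0},{"xyz":[0,0,7.5],"spin":0}]' 1
python3 - <<'E'
from h import *
go((525,213,171.3),173.9)
a=snap('top','top4.png');b=snap('side','side4.png')
def crop(im,x,y,w=25,h=25):
    return cv2.resize(im[y-h:y+h,x-w:x+w],(400,400),interpolation=cv2.INTER_CUBIC)
cv2.imwrite('pics/crop4.png',cv2.convertScaleAbs(np.hstack([crop(a,192,193),crop(b,298,262)]),alpha=1.4))
E
```

```text
t: 8.8
ee_pos: [524.1, 214.6, 178.0]
orientation: [-0.154, -3.137, -0.001]
ft_force: [0.3, -1.2, -3.1]
width: 45.9
t 8.80 [524.1  214.64 178.05] yaw 174.36 tiltz [-0.  0. -1.] F [ 0.3  -1.17 -3.08] M [ 0.11 -0.15  0.  ] w 45.9 q [ 0.37  0.39  1.8   0.    0.95 -1.11]
shift cm [-0.11 -0.15  0.67] spin 0.4612157379198152
```

View pics/crop4.png

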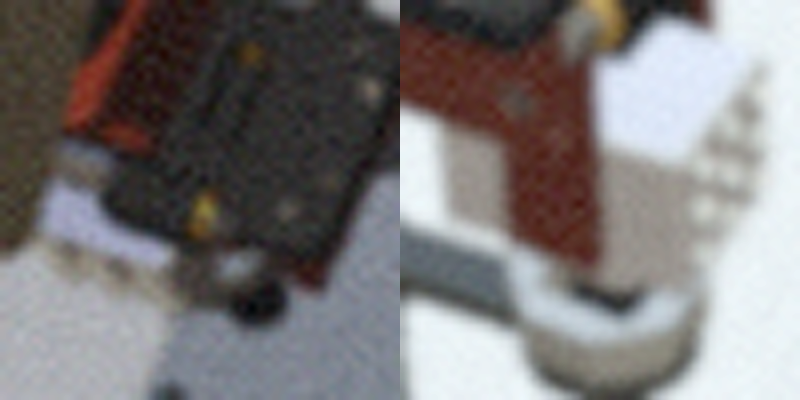

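The handle is in the ring and the neck sits just above the collar, centred in the side crop at about (605,300). Next I'll lower it gently to feel for contact, with the force baseline at about −3.3 N.

```bash
python3 -m inch '[{"xyz":[0,0,0.3],"spin":0},{"xyz":[0,0,0.6],"spin":0},{"xyz":[0,0,0.8],"spin":0},{"xyz":[0,0,0.9],"spin":0},{"xyz":[0,0,0.95],"spin":0},{"xyz":[0,0,0.95],"spin":0}]' 1
python3 -c "
from h import *
go((525,213,157.3),173.9)"
```

```text
t: 9.5
ee_pos: [524.3, 214.7, 169.0]
orientation: [-0.155, -3.137, -0.002]
ft_force: [0.7, -0.3, -3.3]
width: 46.1
t 9.50 [524.32 214.74 168.96] yaw 174.36 tiltz [-0.  0. -1.] F [ 0.67 -0.29 -3.32] M [ 0.06 -0.16 -0.03] w 46.1 q [ 0.37  0.41  1.8   0.    0.93 -1.11]
shift cm [-0.09 -0.17  1.17] spin 0.45676676901513247
```

```bash
python3 -m inch '[{"xyz":[0,0,0.1],"spin":0},{"xyz":[0,0,0.2],"spin":0},{"xyz":[0,0,0.3],"spin":0},{"xyz":[0,0,0.3],"spin":0}]' 1
python3 -c "
from h import *
go((525,213,157.3),173.9)"
```

```text
t: 9.9
ee_pos: [524.3, 214.7, 165.8]
orientation: [-0.155, -3.137, -0.001]
ft_force: [-0.1, 0.3, -2.7]
width: 46.1
t 9.90 [524.26 214.68 165.8 ] yaw 174.35 tiltz [-0.  0. -1.] F [-0.08  0.3  -2.68] M [ 0.04 -0.11  0.02] w 46.1 q [ 0.37  0.41  1.8   0.    0.93 -1.11]
shift cm [-0.09 -0.16  0.85] spin 0.4541251484600366
```

There is still no contact 5.5 mm below the expected stop, so the neck has gone straight in at this angle. I'm lowering it to the head's seat.

```bash
python3 -m inch '[{"xyz":[0,0,0.2],"spin":0},{"xyz":[0,0,0.4],"spin":0},{"xyz":[0,0,0.55],"spin":0},{"xyz":[0,0,0.65],"spin":0},{"xyz":[0,0,0.75],"spin":0},{"xyz":[0,0,0.82],"spin":0},{"xyz":[0,0,0.82],"spin":0}]' 1
python3 -c "
from h import *
go((525,213,157.3),173.9)"
```

```text
t: 10.6
ee_pos: [524.2, 214.7, 157.5]
orientation: [-0.155, -3.137, -0.001]
ft_force: [0.0, -0.7, -4.0]
width: 45.7
t 10.60 [524.18 214.67 157.5 ] yaw 174.35 tiltz [-0.  0. -1.] F [ 0.03 -0.74 -3.97] M [ 0.07 -0.13  0.01] w 45.7 q [ 0.37  0.42  1.81  0.    0.91 -1.11]
shift cm [-0.1  -0.16  0.02] spin 0.45437932140018233
```

```bash
python3 -m inch '[{"xyz":[0,0,0.05],"spin":0},{"xyz":[0,0,0.1],"spin":0},{"xyz":[0,0,0.1],"spin":0}]' 1
python3 -m inch '[{"xyz":[0,0,0.05],"spin":0},{"xyz":[0,0,0.1],"spin":0},{"xyz":[0,0,0.1],"spin":0}]' 1
```

```text
t: 10.9
ee_pos: [524.3, 214.7, 156.9]
orientation: [-0.155, -3.137, -0.001]
ft_force: [-1.5, -0.6, 0.2]
width: 46.1
t: 11.2
ee_pos: [524.3, 214.7, 156.0]
orientation: [-0.155, -3.138, -0.002]
ft_force: [-1.3, -0.4, 2.4]
width: 45.9
```

Contact came at about TCP z 157. The predicted seat is 157.3, and the force has risen about 5.7 N, which matches the spring being 1 mm down. I'll ease back up to the touch point, release and retreat upward.

```bash
python3 -m inch '[{"xyz":[0,0,-0.07],"spin":0},{"xyz":[0,0,-0.07],"spin":0}]' 1
python3 -m inch '[{"xyz":[0,0,0],"spin":0},{"xyz":[0,0,0],"spin":0},{"xyz":[0,0,0],"spin":0},{"xyz":[0,0,0],"spin":0},{"xyz":[0,0,0],"spin":0},{"xyz":[0,0,0],"spin":0},{"xyz":[0,0,0],"spin":0},{"xyz":[0,0,0],"spin":0}]' 0
python3 -m inch '[{"xyz":[0,0,-0.5],"spin":0},{"xyz":[0,0,-2],"spin":0},{"xyz":[0,0,-4],"spin":0},{"xyz":[0,0,-7],"spin":0},{"xyz":[0,0,-10],"spin":0},{"xyz":[0,0,-13],"spin":0},{"xyz":[0,0,-15],"spin":0},{"xyz":[0,0,-16],"spin":0},{"xyz":[0,0,-16],"spin":0}]' 0
python3 - <<'E'
from h import *
go((525,213,157.3),173.9)
a=snap('top','top5.png');b=snap('side','side5.png')
def crop(im,x,y,w=50,h=50):
    return cv2.resize(im[y-h:y+h,x-w:x+w],(400,400),interpolation=cv2.INTER_CUBIC)
cv2.imwrite('pics/crop5.png',cv2.convertScaleAbs(np.hstack([cv2.resize(a,(400,250)).__class__(0) if 0 else crop(a,192,193),crop(b,298,262)]),alpha=1.4))
E
```

```text
t: 11.4
ee_pos: [524.3, 214.7, 156.8]
orientation: [-0.155, -3.138, -0.002]
ft_force: [-2.1, -0.9, 0.7]
width: 46.0
t: 12.2
ee_pos: [524.3, 214.7, 156.8]
orientation: [-0.155, -3.138, -0.002]
ft_force: [0.1, -0.1, -0.4]
width: 87.8
t: 13.1
ee_pos: [524.9, 214.8, 318.2]
orientation: [0.155, 3.136, 0.003]
ft_force: [1.0, 0.4, -0.9]
width: 88.2
t 13.10 [524.9  214.78 318.21] yaw 174.36 tiltz [ 0.  0. -1.] F [ 1.04  0.36 -0.92] M [ 0.02 -0.12 -0.02] w 88.2 q [ 0.37  0.24  1.66  0.    1.24 -1.11]
shift cm [ 0.01 -0.21 16.09] spin 0.4568607418299564
```

View pics/crop5.png

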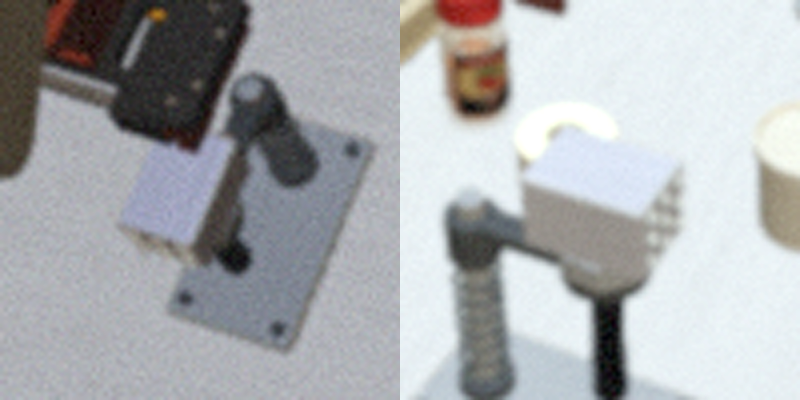

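View pics/side5.png

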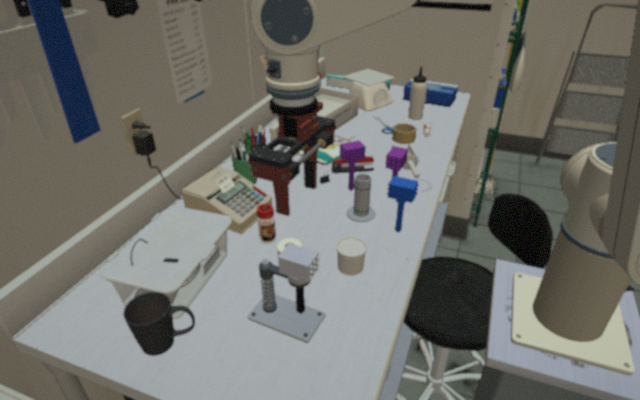

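The crop shows the head flush on the ring at (600,205), upright, with the handle hanging through at (608,345). In the full side view the gripper is clear, the pot is empty, and the cup (350,256), roll, jar and look-alikes are where they started.

```bash
python3 -c "
from h import *
print(ctrl.close_job())"
```

```text
the job is handed in; nothing more can be done
None
```

The mallet is in the ring holder, handle down through the ring, with its head flush on the ring. I handed the job in at about 13 s, with the gripper open about 160 mm above it.

- **Turning by feel:** this wasn't needed. I read the hole angle from the pictures as about −6° and turned the mallet 16° before lowering it. The neck then went straight in without stopping on the collar.
- **Seating:** the head touched down at a tool height of about 157 mm, against 157.3 mm predicted. I pressed about 6 N at most there, then eased back up to the touch point before letting go.
- **Last checks:** the final pictures show the mallet upright and the pot empty. By eye, the cup, roll, jar and look-alikes are where they started. The wrist force was back near zero after release, and no check failed.

One thing disagreed: my two camera estimates of the mallet's starting position differed by about 8 mm. That fell within the open jaws' clearance, and the grip closed at the right width of 46 mm.

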